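# Clear the sandwich press lid and hold it at the airing mark

### The job

A wooden trivet ring has been left over the handle of the sandwich press: lift it off and lay it flat on the round blue mat while the lid is still shut. Then raise the sprung lid until it stands at the angle set by the red pointer on the side of the press, and finish while still holding it there, steady. Leave the pointer as it is set and do not disturb the things standing round about.

Things in the scene. Friction and masses are not known exactly. Their poses are not given: they have to be found in the camera images.
- press: the sandwich press, black with steel plates, fixed to the table, 235 (x) x 250 (y) x 103 mm with the lid shut. Origin at the centre of its underside, z up; its -x side is the front, towards the robot, and its hinge runs along y at the far side. A white scale disc and the red pointer stand on its +y side (out to 148 mm from its middle)
- press_lid: the lid, 205 x 250 mm, 35 mm thick, with its handle, 0.4 kg. Origin at the middle of the lid's hinge line, 95 mm behind (+x) the press's origin and 68 mm above the table; y runs along the hinge, x and z turn with the lid and are the press's when it is shut
- lid_angle (a joint): lid angle in rad: 0 shut, growing as the front edge rises, at most 1.3. A spring pulls it shut: with the lid's own weight it takes about 5 N along the path of the handle to start and 7 N at 0.8 rad. It falls shut when let go
- lid_handle (a point): middle of the lid's handle, a round bar along y, 40 mm long, 16 to 18 mm thick, with flat steel ends, on a thin stalk (12 mm) on the lid's flat top: 41 mm above the lid's top, 140 mm from the hinge line along the lid and 77 mm above it when shut (145 mm above the table); it swings at 160 mm radius. Taken by its two ends, the bar can turn between the fingers, which may stay pointing down
- lid_index (a point): middle of the white line along the lid's +y edge, 135 mm from the hinge; x runs along the lid, as the joint turns
- pointer (a joint): angle of the red pointer in rad about the same hinge line, measured as the lid's angle is: the lid stands at the mark when lid_angle equals this. Between 0.4 and 0.8. A friction joint that stays where it is set
- pointer_tip (a point): middle of the red paddle (30 x 18 mm) at the pointer's end, 135 mm from the hinge, 16 mm beside the white line of the lid; x runs along the pointer
- trivet: pot trivet, a plain ring of pale wood, 120 mm outside and 96 mm inside (wall 12 mm), 24 mm high, 70 to 140 g, lying on the lid round the handle (the handle's top stands 26 mm above the ring's). Origin at the centre of its underside, z up along its axis. Its wall can be pinched from above, one finger inside the ring, best at the press's front side (-x), where nothing of the bar is in the way
- blue_mat: round blue mat, 190 mm across, 5 mm thick, fixed to the table. Origin at the centre of its underside
- mug_1: white mug, 83x113x93 mm, a bystander. Origin at the centre of its underside
- pot_1: small red and white pot, 58 mm across, 50 mm high, a bystander. Origin under its centre
- kitchen_timer: teal kitchen timer, 66 mm across, 48 mm high, a bystander. Origin under its centre
- amber_bottle: round amber bottle with a black dropper, 66 mm across, 106 mm high, a bystander. Origin under its centre
Mind the look-alikes: they are no part of the job. There is more than one size of the trivet; the one meant has the size given above.

How it is judged:
By the outcome, as a careful person would: the job done as asked, in the order asked, and still so for the second after the job is handed in, while the arm keeps its last pose, push and grip.
It also fails if it takes over 58 s, if anything falls off the work surface, if the arm or the gripper's body presses on something with over 40 N, if the wrist force passes 120 N, or if a joint passes its speed limit or range.

### The arm

A 6-joint arm with a two-finger parallel gripper is mounted at the origin on the work surface; the furniture and walls round the work are solid. World frame = base frame: x ahead of the robot, y to its left, z up, the work surface at z = 0. Lengths are in m, angles in rad, forces in N, time in s.
With the tool pointing down it reaches from about 0.35 to 0.85 m from the base axis. Payload 8.1 kg.
Tool frame: the origin (TCP) lies midway between the tips of the shut fingers; the grasp point (between the pads) lies 19 mm behind it; z points along the fingers, y is the line along which they close (so a half turn about z gives the same grasp; the last joint's range is limited). The gripper opens to 93 mm and grips with 3 to 60 N. Pads are 15 mm wide; open, the fingers measure 128 mm over their backs; the gripper's body (75 mm by 188 mm) begins 65 mm behind the grasp point.
Start: joints at [-1.404, 0.13, 1.488, -0, 1.523, -0.085], TCP at [0.15, -0.581, 0.219] pointing down, gripper open.
Joint ranges: [-2.96, 2.96], [-0.89, 2.26], [0.02, 2.5], [-1.34, 4.48], [0, 2.73], [-2.66, 2.66]. Speed limits (rad/s): [2.39, 2.39, 2.79, 3.14, 3.14, 3.14].

### API

Orientations are given as a unit quaternion [x, y, z, w].
In Python, from rig import arm gives the robot as it stands.
- The arm moves only by the shell command python3 -m crank 'ROWS' [OPENING]. ROWS is JSON, a list that holds one entry, the list of rows, each a list of 4 numbers: the shift along the tool's x, y, z in m, then the turn about the tool's z in degrees. In form: [[[dx, dy, dz, spin], ...]]. A call has 1 to 10 rows; each row shifts and turns the commanded pose from where the row before left it, along the tool's axes as they then stand; what a row does not reach is not made up. A row lasts 1/10 s, in which the tool goes at most 50 mm and 8.59 degrees, less where a joint would pass 70% of its speed; a pose out of reach is approached as far as the arm can. A call is refused whole if a number of a shift passes 0.05 or a number of a turn 8.59, either way. A call with a gripper value outside its range is refused whole. OPENING is the opening, from 0 (shut) to 1 (fully open), set as the call begins (- or left out, the last holds). The fingers move at their own pace and stop on an object; the grip force is fixed at half the most. Time passes only in rows, so rows that do not move let the fingers close. It gives the time, the measured TCP pose, the force, the opening and the grip force at its end, in the units of the state.
- arm.sense(): the state, without advancing time (a new reading comes with each control period).
- arm.get_image(name): name is "scene" or "top" or "wrist"; returns (picture, depth): 420x560x3 uint8, blue, green, red; 420x560 float32, m along the optical axis (not along the pixel's ray), 0 where there is no reading.
- arm.camera_params(name): a dict with "K" (3x3 intrinsics, pixels), "rvec" (rotation vector, rad) and "tvec" (3), from world to camera coordinates, as OpenCV has them. Camera axes: x right, y down, z forward; pixel columns grow to the right and rows downward; lengths in m; the calibration is good to about 2 mm. A picture is of the moment at which its call begins: read the wrist's pose just before it. camera_params takes no time and is no camera call; for the wrist camera it gives the pose at the moment of the call.
- arm.close_job(): hands the job in; it is judged then, once.
Trained networks look in the newest picture that a camera, given by its name, has taken for a name from the list of things; names that differ only in an ending like _2 or _b are one class to them, and where a whole thing is asked for, a point or a joint stands for the part that bears it (a point fixed in the world has none). Each returns a list of dicts, best first, with "conf" (0 to 1); they miss things now and then, are a little off and sometimes report something else, mostly with a low value. They report only what shows in the picture. A call takes as long as a camera call. They do not tell look-alikes from the thing itself.
- arm.find_in(label, camera): "rect" ([left, top, width, height] in pixels, round what is visible of it).
- arm.outline_of(label, camera): "region" (420x560 bool, what is visible of it) and "rect" ([left, top, width, height] in pixels, round what is visible of it).
The state is a dict: "t": time; "joints": joint angles; "dq": joint speeds; "tau": joint torques, N m; "eef_pos": TCP position; "ee_rot": TCP orientation; "contact_force": force on the tool from outside, world axes, zero at the start; "wrist_torque": the same for the moment, N m; "grip_width": finger opening in m; "grip_force": force on a finger pad.
Only numpy, scipy, OpenCV 4.12 (cv2) and the standard library are available. Lean on these libraries where they do the work, as an engineer would, in place of code of your own. Each camera call takes 0.05 s, during which the arm holds its last target. There are 200 camera calls.

## Working session

There is one attempt and no reset: what is moved stays moved. The work goes in short steps, Python scripts to look and compute and a shell command to move; the robot and the scene stay as the last step left them, time stands still between calls to the robot, and variables do not carry over. Pictures are saved under pics/ and viewed, at most 10 in all, crops included, and the job is handed in when it is done.

```bash
mkdir -p pics; ls; cat > h.py <<'E'
from rig import arm
import numpy as np, cv2
def cam(n):
    p=arm.camera_params(n); R=cv2.Rodrigues(np.array(p["rvec"],float))[0]
    return np.array(p["K"],float),R,np.array(p["tvec"],float).ravel()
def world(n,u,v,z):
    "deproject pixels with depth"
    K,R,t=cam(n); u=np.asarray(u,float);v=np.asarray(v,float)
    c=np.stack([(u-K[0,2])/K[0,0]*z,(v-K[1,2])/K[1,1]*z,z*np.ones_like(u)],-1)
    return (c-t)@R
def proj(n,P):
    K,R,t=cam(n); c=np.atleast_2d(P)@R.T+t; q=c@K.T; return q[:,:2]/q[:,2:]
def cloud(n,d):
    v,u=np.mgrid[0:420,0:560]; return world(n,u,v,d)
E
python3 - <<'E'
from h import *
ims=[]
for n in ["scene","top"]:
    im,d=arm.get_image(n); cv2.imwrite(f"pics/{n}0.png",im); np.save(f"pics/{n}0.npy",d)
    for l in ["press","press_lid","lid_handle","pointer_tip","trivet","blue_mat","mug_1","pot_1","kitchen_timer","amber_bottle"]:
        for r in arm.outline_of(l,n)[:3]:
            m=r["region"]&(d>0); W=cloud(n,d)[m]
            print(n,l,round(r["conf"],2),r["rect"],np.median(W,0).round(3) if len(W) else '', W.min(0).round(3) if len(W) else '',W.max(0).round(3) if len(W) else '')
s=arm.sense(); print(s)
E
```

```text
pics
scene press 0.73 [267.3, 189.4, 94.3, 83.4] [ 0.494 -0.177  0.098] [ 0.437 -0.29  -0.932] [2.32  0.496 0.178]
scene press_lid 0.69 [263.8, 197.2, 100.3, 55.2] [ 0.53  -0.175  0.104] [ 0.447 -0.288  0.062] [ 0.68  -0.023  0.158]
scene lid_handle 0.65 [271.4, 200.0, 92.3, 52.7] [ 0.53  -0.169  0.104] [ 0.447 -0.288 -0.457] [1.527 0.446 0.156]
scene pointer_tip 0.5 [272.0, 192.5, 7.1, 4.6] [ 0.552 -0.011  0.165] [ 0.542 -0.013  0.149] [ 0.572 -0.004  0.175]
scene pointer_tip 0.23 [265.6, 196.6, 97.7, 55.7] [ 0.533 -0.171  0.104] [ 0.447 -0.288 -0.937] [2.337 0.477 0.158]
scene trivet 0.98 [294.0, 210.5, 38.1, 25.0] [ 0.498 -0.173  0.123] [ 0.462 -0.221  0.101] [ 0.585 -0.102  0.154]
scene trivet 0.59 [266.4, 271.5, 34.2, 17.1] [ 0.345 -0.168  0.015] [ 0.308 -0.21   0.002] [ 0.393 -0.125  0.026]
scene trivet 0.57 [309.0, 284.6, 30.7, 24.6] [ 0.351 -0.3    0.014] [ 0.309 -0.34  -0.003] [ 0.415 -0.24   0.026]
scene blue_mat 0.81 [173.5, 210.5, 47.0, 27.9] [0.457 0.236 0.007] [ 0.133 -0.038 -0.002] [0.554 0.279 0.283]
scene blue_mat 0.5 [266.3, 190.0, 97.5, 82.6] [ 0.494 -0.178  0.098]
[... 1975 characters left out ...]
oints': array([-1.40440795e+00,  1.30415041e-01,  1.48819432e+00, -4.21591321e-05,
        1.52297582e+00, -8.54171863e-02]), 'dq': array([ 1.50126863e-05, -1.04524218e-03,  1.68133008e-03, -1.84181072e-03,
        4.07854109e-04, -8.52173571e-04]), 'tau': array([-1.65020506e-04, -5.59777343e+01, -4.92059541e+01,  7.67154736e-02,
        2.28738837e-02,  7.97686482e-06]), 'eef_pos': array([ 0.14949019, -0.58109252,  0.21862935]), 'ee_rot': array([ 9.92084582e-01,  1.25571420e-01, -2.08871354e-05,  4.58194736e-06]), 'contact_force': array([-0.01229834, -0.9115297 , -0.20618166]), 'wrist_torque': array([0.01924963, 0.02309288, 0.02317643]), 'grip_force': 0.0, 'grip_width': 0.09312412770639078}
```

```bash
python3 - <<'E'
from h import *
a=cv2.imread("pics/top0.png"); b=cv2.imread("pics/scene0.png")
c=cv2.resize(a[110:350,100:440],(800,565),interpolation=cv2.INTER_CUBIC); cv2.imwrite("pics/topc.png",c)
c=cv2.resize(b[170:330,160:440],(800,457),interpolation=cv2.INTER_CUBIC); cv2.imwrite("pics/scenec.png",c)
from scipy.optimize import least_squares
def circ(P):
    r=least_squares(lambda p:np.hypot(P[:,0]-p[0],P[:,1]-p[1])-p[2],[*P.mean(0),.05],loss='soft_l1',f_scale=.002).x; return r.round(4)
for n in ["top","scene"]:
    d=np.load(f"pics/{n}0.npy"); W=cloud(n,d); ok=d>0
    def sel(x0,x1,y0,y1,z0,z1):
        return W[ok&(W[...,0]>x0)&(W[...,0]<x1)&(W[...,1]>y0)&(W[...,1]<y1)&(W[...,2]>z0)&(W[...,2]<z1)]
    lid=sel(.43,.72,-.3,.0,.098,.108); print(n,'lid',cv2.minAreaRect(lid[:,:2].astype(np.float32)),np.median(lid[:,2]))
    for nm,q in dict(tr=(.44,.61,-.24,-.08,.12,.131),t2=(.3,.42,-.22,-.11,.018,.03),t3=(.3,.43,-.35,-.23,.018,.03)).items():
        t=sel(*q)[:,:2]; c=t.mean(0)
        print(nm,len(t),np.median(sel(*q)[:,2]).round(4),c.round(4),'minEncl',cv2.minEnclosingCircle(t.astype(np.float32)), circ(t))
    h=sel(.44,.62,-.24,-.08,.137,.16); print('handle',len(h),h.mean(0).round(4),cv2.minAreaRect(h[:,:2].astype(np.float32)),np.percentile(h[:,2],95))
    m=sel(.33,.6,.17,.4,.002,.012); print('mat',cv2.minAreaRect(m[:,:2].astype(np.float32)))
    p=sel(.45,.75,-.03,.03,.11,.2); print('ptr',len(p)); print(p.round(3)[:40].tolist() if n=="top" else '')
E
```

```text
top lid ((0.5628687739372253, -0.14216205477714539), (0.20465201139450073, 0.2613804042339325), 7.831684112548828) 0.10289132387917459
tr 445 0.1261 [ 0.5237 -0.1562] minEncl ((0.5250205993652344, -0.15689796209335327), 0.06099533662199974) [ 0.5244 -0.156   0.0541]
t2 100 0.0202 [ 0.353  -0.1669] minEncl ((0.3533511459827423, -0.16353154182434082), 0.04298277944326401) [ 0.3524 -0.1628  0.039 ]
t3 71 0.0196 [ 0.3555 -0.2917] minEncl ((0.35377973318099976, -0.2917388081550598), 0.04366317763924599) [ 0.3545 -0.2924  0.0393]
handle 79 [ 0.5267 -0.154   0.1494] ((0.5274463295936584, -0.1545436978340149), (0.015074430033564568, 0.04161348193883896), 7.378074645996094) 0.1546705467293533
mat ((0.464905321598053, 0.2850509285926819), (0.22985079884529114, 0.26986241340637207), 89.92894744873047)
ptr 89
[[0.676, 0.002, 0.112], [0.672, 0.005, 0.116], [0.671, 0.005, 0.112], [0.668, 0.004, 0.116], [0.666, 0.001, 0.117], [0.667, 0.004, 0.111], [0.662, 0.003, 0.12], [0.662, 0.0, 0.116], [0.663, 0.004, 0.112], [0.658, 0.002, 0.121], [0.655, 0.0, 0.124], [0.659, 0.002, 0.111], [0.653, 0.002, 0.12
[... 731 characters left out ...]
159484863) 0.10456488055245766
tr 324 0.1275 [ 0.5157 -0.1662] minEncl ((0.5252477526664734, -0.16243749856948853), 0.06315185129642487) [ 0.5221 -0.1622  0.0539]
t2 107 0.0196 [ 0.3539 -0.166 ] minEncl ((0.3521728515625, -0.16825072467327118), 0.04391738027334213) [ 0.3519 -0.1676  0.0387]
t3 120 0.0198 [ 0.3534 -0.298 ] minEncl ((0.3513154685497284, -0.2968929409980774), 0.044997438788414) [ 0.3524 -0.2971  0.0386]
handle 77 [ 0.5243 -0.1584  0.149 ] ((0.5245293378829956, -0.15769797563552856), (0.019621437415480614, 0.04030943661928177), 7.698707580566406) 0.1548644435941808
mat ((0.464616060256958, 0.2337547242641449), (0.26939132809638977, 0.1282220035791397), 0.8006637096405029)
ptr 64
```

View pics/topc.png

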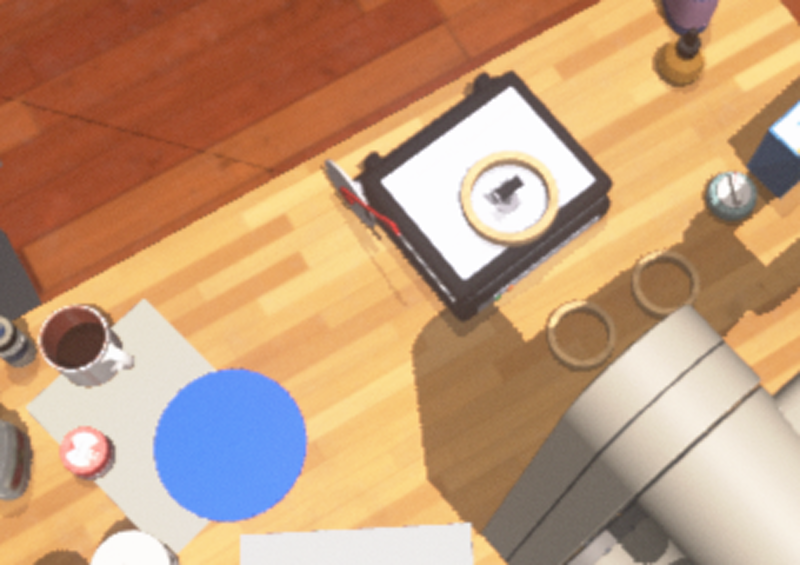

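View pics/scenec.png

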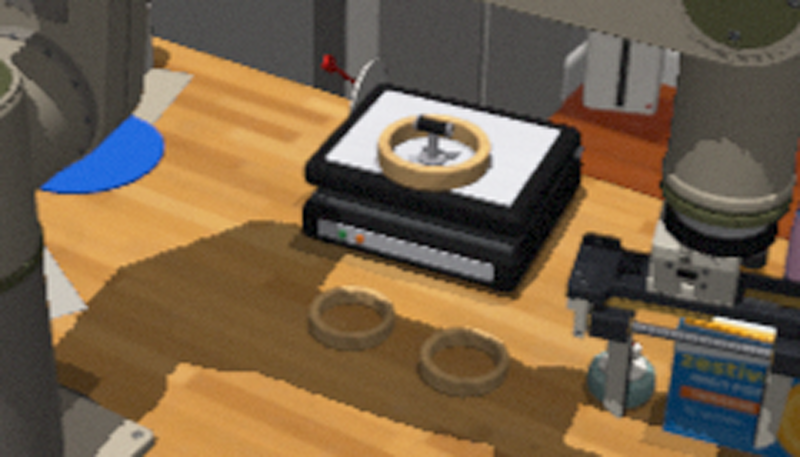

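The trivet candidates in the top crop are the ring round the handle (508,197), about 122 mm across, and two rings of about 86 mm on the table at (582,333) and (665,283). The one on the press lid fits the given 120 mm. The pointer stands at about (370,212), near 0.8 rad on a first estimate. I'm raising and turning the tool first, then looking from close by with the wrist camera.

```bash
cat >> h.py <<'E'
from scipy.spatial.transform import Rotation as Ro
def plan(xyz,yaw=None):
    "tool-frame shift (after the spin) and spin to bring TCP to xyz with tool x at yaw deg"
    s=arm.sense(); R=Ro.from_quat(s["ee_rot"]).as_matrix(); y0=np.degrees(np.arctan2(R[1,0],R[0,0]))
    sp=0 if yaw is None else -((yaw-y0+180)%360-180)
    R2=R@Ro.from_euler('z',sp,degrees=True).as_matrix()
    print('t',s["t"],'pos',s["eef_pos"].round(4),'yaw',round(y0,2),'F',s["contact_force"].round(1),'w',round(s["grip_width"],4),'gf',round(s["grip_force"],1))
    print('SPIN',round(sp,2),'SHIFT mm',(1e3*(np.array(xyz)-s["eef_pos"])@R2).round(1))
E
python3 -m crank '[[[0,0,-0.05,0],[0,0,-0.05,-8.4],[0,0,0,-8.4],[0,0,0,-8.4],[0,0,0,-8.4],[0,0,0,-8.4],[0,0,0,-8.4],[0,0,0,-8.4],[0,0,0,-8.4],[0,0,0,-8.4]]]' 1
python3 - <<'E'
from h import *
plan([.44,-.168,.30],97.6)
K,R,t=cam("wrist"); print('wristcam pos',(-R.T@t).round(3),'axis',R[2].round(3))
E
```

```text
t: 2.1
eef_pos: [0.1495, -0.5811, 0.3186]
ee_rot: [0.705, 0.709, 0.0, 0.0]
contact_force: [-0.0, -0.6, -0.1]
grip_width: 0.0931
grip_force: 0.0
t 2.1 pos [ 0.1495 -0.5811  0.3186] yaw 90.37 F [-0.  -0.6 -0.1] w 0.0931 gf 0.0
SPIN -7.23 SHIFT mm [371.  342.6  18.6]
wristcam pos [ 0.15  -0.515  0.484] axis [ 0.002 -0.241 -0.971]
```

```bash
python3 -m crank '[[[0,0,0,-7.2],[0.037,0.034,0,0],[0.041,0.038,0,0],[0.041,0.038,0,0],[0.041,0.038,0,0],[0.041,0.038,0,0],[0.041,0.038,0,0],[0.041,0.038,0,0],[0.041,0.038,0.01,0],[0.037,0.034,0.01,0]]]'
python3 -m crank '[[[0,0,0,0],[0,0,0,0]]]'
cat > look.py <<'E'
from h import *
import sys
from scipy.optimize import least_squares
im,d=arm.get_image("wrist"); cv2.imwrite(f"pics/{sys.argv[1]}.png",im); np.save(f"pics/{sys.argv[1]}.npy",d)
W=cloud("wrist",d)
rs=arm.outline_of("trivet","wrist")
for r in rs[:3]:
    m=r["region"]&(d>0); P=W[m]; z=np.percentile(P[:,2],90); T=P[abs(P[:,2]-z)<.004][:,:2]
    f=least_squares(lambda p:np.hypot(T[:,0]-p[0],T[:,1]-p[1])-p[2],[*T.mean(0),.05],loss='soft_l1',f_scale=.002).x
    print(round(r["conf"],2),[int(v) for v in r["rect"]],'ztop',z.round(4),'fit',f.round(4),cv2.minEnclosingCircle(T.astype(np.float32)))
for l in ["lid_handle","pointer_tip","lid_index"]:
    for r in arm.find_in(l,"wrist")[:2]: print(l,round(r["conf"],2),[int(v) for v in r["rect"]])
ok=(d>0)&(W[...,0]>.44)&(W[...,0]<.62)&(abs(W[...,1]+.155)<.07)
h=W[ok&(W[...,2]>.135)&(W[...,2]<.165)]; print('handle',len(h),cv2.minAreaRect(h[:,:2].astype(np.float32)) if len(h) else '',np.percentile(h[:,2],95) if len(h) else '')
E
python3 look.py w1; python3 - <<'E'
from h import *
plan([.47,-.165,.15],97.6)
E
```

```text
t: 3.1
eef_pos: [0.4112, -0.2147, 0.3006]
ee_rot: [0.661, 0.75, 0.0, 0.001]
contact_force: [0.8, -0.2, -0.9]
grip_width: 0.0934
grip_force: 0.0
t: 3.3
eef_pos: [0.4104, -0.2154, 0.3]
ee_rot: [0.66, 0.751, -0.0, -0.0]
contact_force: [-0.3, -0.2, 1.3]
grip_width: 0.0931
grip_force: 0.0
0.95 [342, 76, 139, 135] ztop 0.1276 fit [ 0.5255 -0.1598  0.0537] ((0.5262151956558228, -0.1597120761871338), 0.060125961899757385)
0.85 [200, 84, 73, 78] ztop 0.0173 fit [ 0.355  -0.166   0.0387] ((0.3549666404724121, -0.16606123745441437), 0.04317092150449753)
0.75 [192, 196, 67, 66] ztop 0.0172 fit [ 0.3557 -0.2946  0.0387] ((0.3559206426143646, -0.2954931855201721), 0.043574344366788864)
lid_index 0.58 [332, 1, 227, 257]
handle 980 ((0.5283002853393555, -0.15735067427158356), (0.016766197979450226, 0.03941114619374275), 7.43766450881958) 0.15245879746487012
t 3.55 pos [ 0.4095 -0.2178  0.3005] yaw 97.08 F [ 0.  -0.7  0.5] w 0.0927 gf 0.0
SPIN -0.52 SHIFT mm [ 44.4  66.9 150.4]
```

View pics/w1.png

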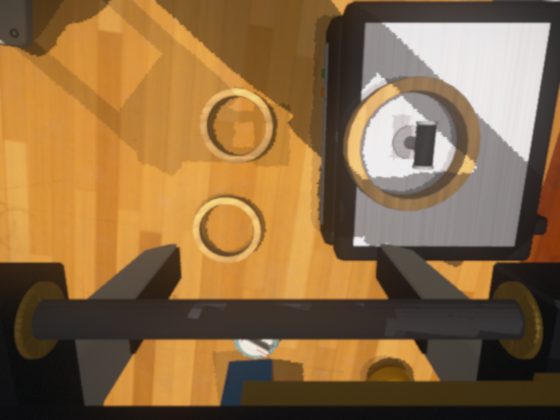

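The ring on the lid fits the description: 120 mm across in the wrist view (410,145), with its top at 0.127 in two views. The two others at (237,125) and (227,228) are 86 mm across. I'm going above its front wall.

```bash
python3 -m crank '[[[0.015,0.022,0.02,-0.5],[0.015,0.022,0.03,0],[0.014,0.023,0.03,0],[0,0,0.03,0],[0,0,0.03,0],[0,0,0,0],[0,0,0,0]]]' 0.38
python3 look.py w2; python3 - <<'E'
from h import *
plan([.472,-.166,.1075],97.6)
im=cv2.imread("pics/w2.png"); cv2.imwrite("pics/w2c.png",cv2.resize(im[0:300,140:540],(800,600)))
E
```

```text
t: 4.25
eef_pos: [0.4702, -0.1647, 0.1605]
ee_rot: [0.658, 0.753, -0.0, -0.0]
contact_force: [0.7, 0.0, 0.9]
grip_width: 0.0416
grip_force: 0.0
0.92 [270, 130, 213, 167] ztop 0.1286 fit [ 0.5265 -0.1577  0.0532] ((0.5269953012466431, -0.1583501249551773), 0.060118597000837326)
0.87 [90, 127, 107, 105] ztop 0.0177 fit [ 0.3568 -0.1651  0.0387] ((0.3558734059333801, -0.16553261876106262), 0.0435653030872345)
lid_handle 0.85 [266, 8, 293, 373]
lid_index 0.55 [267, 9, 292, 372]
handle 2002 ((0.49264106154441833, -0.16331960260868073), (0.0977458655834198, 0.03522130474448204), 16.632661819458008) 0.16273510213862077
t 4.5 pos [ 0.4717 -0.1647  0.1621] yaw 97.69 F [0.4 1.  0.8] w 0.0356 gf 0.0
SPIN 0.09 SHIFT mm [-1.2 -0.  54.6]
```

View pics/w2c.png

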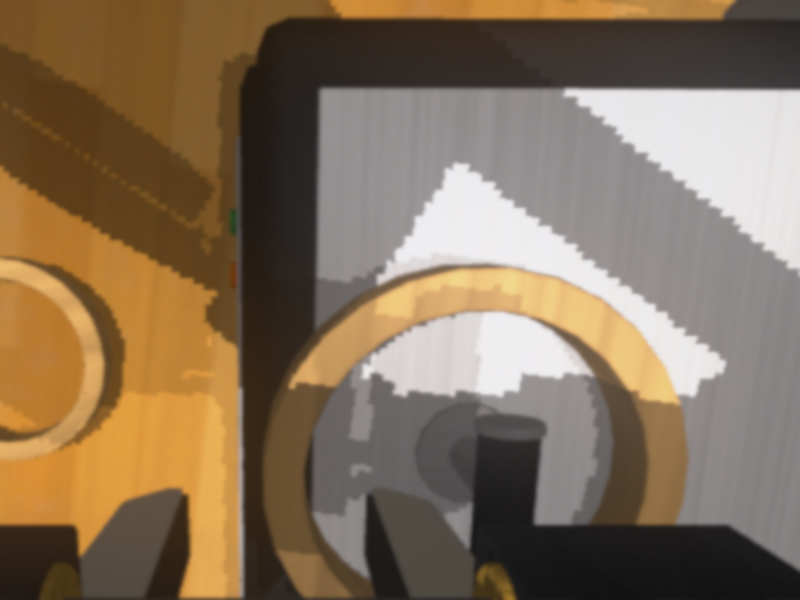

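The crop shows the front wall at (285,470) between the fingers at (185,500) and (370,500), with the inner finger clear of the handle bar at (505,470). I'm descending and closing.

```bash
python3 -m crank '[[[-0.001,0.001,0.02,0],[0,0,0.015,0],[0,0,0.01,0],[0,0,0.008,0],[0,0,0,0],[0,0,0,0]]]'
python3 -m crank '[[[0,0,0,0],[0,0,0,0],[0,0,0,0],[0,0,0,0],[0,0,0,0]]]' 0
```

```text
t: 5.1
eef_pos: [0.4719, -0.1648, 0.1073]
ee_rot: [0.658, 0.753, 0.0, -0.0]
contact_force: [0.0, 0.7, 0.5]
grip_width: 0.035
grip_force: 0.0
t: 5.6
eef_pos: [0.4721, -0.1649, 0.1074]
ee_rot: [0.658, 0.753, 0.0, 0.0]
contact_force: [-0.5, -0.8, 1.1]
grip_width: 0.0108
grip_force: 30.0
```

```bash
python3 -m crank '[[[0,0,-0.01,0],[0,0,-0.02,0],[0,0,-0.025,0],[0,0,-0.025,0],[0,0,-0.025,0],[0,0,-0.025,0],[0,0,-0.02,0],[0,0,0,0]]]'
python3 - <<'E'
from h import *
d=np.load("pics/top0.npy"); W=cloud("top",d)
for q in [(.2,.36,.1,.45),(.36,.56,.05,.19),(.36,.56,.19,.38),(.36,.6,.38,.5)]:
    m=(d>0)&(W[...,0]>q[0])&(W[...,0]<q[1])&(W[...,1]>q[2])&(W[...,1]<q[3]); P=W[m]; i=P[:,2].argsort()[-20]; print(q,P[i].round(3),np.percentile(P[:,2],[50,95]).round(3))
im=cv2.imread("pics/top0.png").astype(int); b=(im[...,0]>im[...,2]+90)&(d>0)&(W[...,1]>.15)&(W[...,1]<.42)
P=W[b]; print('mat',len(P),P[:,:2].mean(0),cv2.minEnclosingCircle(P[:,:2].astype(np.float32)),np.median(P[:,2]))
plan([.4075,.277,.257],97.6)
E
```

```text
t: 6.4
eef_pos: [0.4734, -0.1655, 0.2611]
ee_rot: [0.658, 0.753, 0.001, 0.003]
contact_force: [-0.7, 0.2, -0.5]
grip_width: 0.0109
grip_force: 30.0
(0.2, 0.36, 0.1, 0.45) [0.205 0.39  0.18 ] [0.001 0.098]
(0.36, 0.56, 0.05, 0.19) [0.401 0.076 0.009] [-0.     0.006]
(0.36, 0.56, 0.19, 0.38) [0.42  0.245 0.014] [0.004 0.01 ]
(0.36, 0.6, 0.38, 0.5) [0.593 0.497 0.105] [0.003 0.091]
mat 3199 [0.45914847 0.282943  ] ((0.4606195390224457, 0.28202956914901733), 0.09400486201047897) 0.005017029740894492
t 6.4 pos [ 0.4734 -0.1655  0.2611] yaw 97.73 F [-0.7  0.2 -0.5] w 0.0109 gf 30.0
SPIN 0.13 SHIFT mm [447.3  -6.8   2.6]
```

```bash
python3 -m crank '[[[0.02,0,0,0],[0.035,0,0,0],[0.035,0,0,0],[0.035,0,0,0],[0.035,0,0,0],[0.035,-0.001,0,0],[0.035,-0.001,0,0],[0.03,-0.001,0,0],[0.02,-0.001,0,0],[0,0,0,0]]]'
python3 - <<'E'
from h import *
d=np.load("pics/top0.npy"); W=cloud("top",d)
m=(d>0)&(W[...,0]>.25)&(W[...,0]<.6)&(W[...,1]>.08)&(W[...,1]<.5)&(W[...,2]>.03); P=W[m]
for x in np.arange(.25,.6,.05):
  for y in np.arange(.1,.5,.05):
    q=P[(abs(P[:,0]-x-.025)<.025)&(abs(P[:,1]-y-.025)<.025)]
    if len(q)>4: print(x.round(2),y.round(2),len(q),q[:,2].max().round(3))
plan([.4065,.2755,.12],97.6)
im,d=arm.get_image("wrist"); cv2.imwrite("pics/w3.png",im)
E
```

```text
t: 7.4
eef_pos: [0.4291, 0.1141, 0.2559]
ee_rot: [0.657, 0.754, -0.0, -0.001]
contact_force: [0.0, -0.8, -1.2]
grip_width: 0.0107
grip_force: 30.0
0.25 0.4 70 0.113
0.25 0.45 89 0.087
0.3 0.4 186 0.098
0.3 0.45 228 0.099
0.35 0.4 372 0.099
0.35 0.45 295 0.099
0.4 0.4 76 0.096
0.4 0.45 45 0.099
0.5 0.4 256 0.061
0.5 0.45 57 0.064
0.55 0.3 24 0.084
0.55 0.4 46 0.058
0.55 0.45 109 0.125
t 7.4 pos [0.4291 0.1141 0.2559] yaw 97.91 F [ 0.  -0.8 -1.2] w 0.0107 gf 30.0
SPIN 0.31 SHIFT mm [162.9  -0.9 136. ]
```

View pics/w3.png

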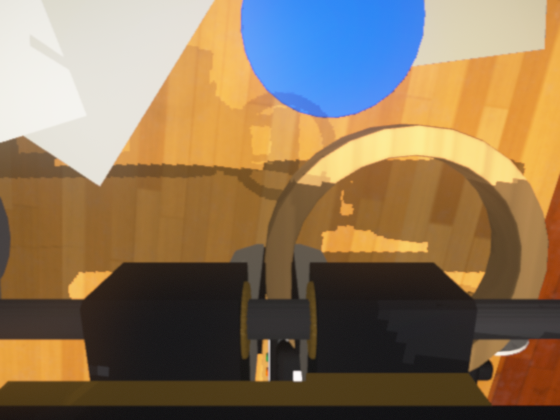

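The ring at (410,235) is held level between the fingers, with the mat ahead at (333,40). I'm going over the mat and down.

```bash
python3 -m crank '[[[0.025,0,0,0.3],[0.032,0,0,0],[0.032,0,0,0],[0.032,0,0.02,0],[0.025,0,0.03,0],[0.017,-0.001,0.03,0],[0,0,0.03,0],[0,0,0.026,0],[0,0,0,0]]]'
python3 - <<'E'
from h import *
plan([.4065,.2755,.012],97.6)
E
```

```text
t: 8.35
eef_pos: [0.4054, 0.271, 0.1162]
ee_rot: [0.66, 0.751, -0.004, -0.001]
contact_force: [0.2, 0.5, -0.8]
grip_width: 0.0106
grip_force: 30.0
t 8.35 pos [0.4054 0.271  0.1162] yaw 97.39 F [ 0.2  0.5 -0.8] w 0.0106 gf 30.0
SPIN -0.21 SHIFT mm [  4.6   2.5 104.2]
```

```bash
python3 -m crank '[[[0.004,0.002,0.02,0],[0,0,0.025,0],[0,0,0.025,0],[0,0,0.02,0],[0,0,0.009,0],[0,0,0.004,0],[0,0,0.001,0],[0,0,0.001,0],[0,0,0,0]]]'
python3 -m crank '[[[0,0,0,0]]]'
```

```text
t: 9.25
eef_pos: [0.4103, 0.2782, 0.0171]
ee_rot: [0.66, 0.751, 0.001, 0.0]
contact_force: [0.1, -0.1, -0.8]
grip_width: 0.0103
grip_force: 30.0
t: 9.35
eef_pos: [0.4101, 0.2782, 0.0169]
ee_rot: [0.66, 0.751, 0.001, 0.0]
contact_force: [-0.7, -0.3, -0.5]
grip_width: 0.0109
grip_force: 30.0
```

```bash
python3 -m crank '[[[0,0,0.003,0],[0,0,0.003,0],[0,0,0.001,0],[0,0,0,0]]]'
python3 -m crank '[[[0,0,0.001,0],[0,0,0,0]]]'
```

```text
t: 9.75
eef_pos: [0.4094, 0.2778, 0.009]
ee_rot: [0.66, 0.751, -0.0, -0.0]
contact_force: [-0.2, -1.2, 1.3]
grip_width: 0.0109
grip_force: 30.0
t: 9.95
eef_pos: [0.4094, 0.2778, 0.009]
ee_rot: [0.66, 0.751, -0.0, -0.0]
contact_force: [-6.0, -3.8, 12.4]
grip_width: 0.0106
grip_force: 30.0
```

```bash
python3 -m crank '[[[0,0,-0.001,0],[0,0,0,0],[0,0,0,0],[0,0,0,0]]]' 0.38
python3 -m crank '[[[0,0,-0.015,0],[0,0,-0.025,0],[0,0,-0.035,0],[0,0,-0.04,0],[0,0,-0.04,0],[0,0,-0.04,0],[0,0,-0.035,0],[0,0,-0.02,0],[0,0,0,0]]]'
python3 - <<'E'
from h import *
im,d=arm.get_image("wrist"); cv2.imwrite("pics/w4.png",im)
W=cloud("wrist",d)
for l in ["trivet","blue_mat"]:
    for r in arm.outline_of(l,"wrist")[:1]:
        P=W[r["region"]&(d>0)]; z=np.percentile(P[:,2],[20,50,90]); 
        T=P[P[:,2]>z[2]-.005] if l=="trivet" else P
        print(l,r["conf"],r["rect"],z.round(4),cv2.minEnclosingCircle(T[:,:2].astype(np.float32)))
plan([.528,-.157,.28],7.5)
E
```

```text
t: 10.35
eef_pos: [0.4095, 0.2778, 0.0089]
ee_rot: [0.66, 0.751, -0.0, -0.0]
contact_force: [-0.1, -0.3, 0.2]
grip_width: 0.0343
grip_force: 0.0
t: 11.25
eef_pos: [0.4112, 0.2787, 0.263]
ee_rot: [0.66, 0.751, 0.003, 0.001]
contact_force: [-0.1, -0.2, 0.5]
grip_width: 0.035
grip_force: 0.0
trivet 0.75 [269.3, 124.2, 113.8, 105.1] [0.0227 0.0247 0.0259] ((0.46165546774864197, 0.28779733180999756), 0.060019489377737045)
blue_mat 0.69 [240.6, 96.0, 164.1, 160.2] [0.0004 0.0011 0.0022] ((0.4614773690700531, 0.2821282744407654), 0.09491432458162308)
t 11.4 pos [0.409  0.2776 0.2576] yaw 97.43 F [ 0.3  0.3 -0.4] w 0.0351 gf 0.0
SPIN 89.93 SHIFT mm [ 61.2 446.4 -22.2]
```

View pics/w4.png

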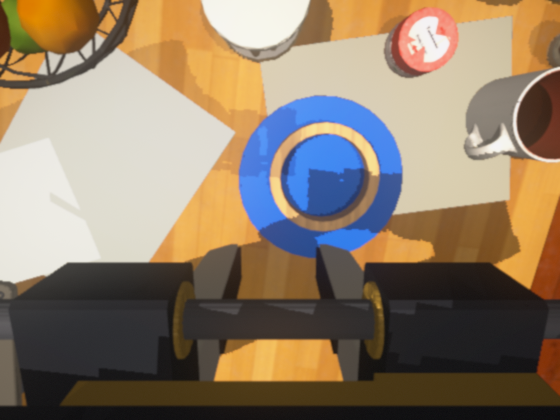

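The trivet lies flat on the mat at (325,177), about 6 mm off centre, and the neighbours are untouched. Next I'm moving towards the press and measuring the pointer from close by on the way.

```bash
python3 -m crank '[[[-0.025,0.01,-0.02,0],[-0.035,0.01,-0.03,0],[-0.037,0.01,-0.02,0],[-0.037,0.01,0,0],[-0.037,0.01,0,0],[-0.037,0.01,0,0],[-0.037,0.01,0,0],[-0.037,0.01,0,0],[-0.03,0.01,0,0],[0,0,0,0]]]' 0.62
cat > ptr.py <<'E'
from h import *
import sys
n,tag=sys.argv[1:3]
im,d=arm.get_image(n); cv2.imwrite(f"pics/{tag}.png",im); np.save(f"pics/{tag}.npy",d); W=cloud(n,d)
ps=[r for r in arm.find_in("pointer_tip",n)[:2]]; print([(round(r["conf"],2),[int(v) for v in r["rect"]]) for r in ps])
Y=np.radians(7.5); ex=np.array([np.cos(Y),np.sin(Y),0]); ey=np.array([-np.sin(Y),np.cos(Y),0]); H=np.array([.6665,-.1385,.068])
L=(W-H); a=L@ex; b=L@ey; z=L[...,2]
i=im.astype(int); red=(i[...,2]>i[...,1]*1.8+20)&(i[...,2]>i[...,0]*1.8+20)&(d>0)&(b>.115)&(b<.17)&(a<.03)&(a>-.16)&(z>-.02)&(z<.16)
r=np.hypot(a,z)[red]; th=np.arctan2(z,-a)[red]
print('red',red.sum(),'b',np.median(b[red]).round(4))
for lo in np.arange(.04,.16,.02):
    m=(r>lo)&(r<lo+.02)
    if m.sum()>3: print(lo.round(2),m.sum(),np.median(th[m]).round(3),th[m].std().round(3))
A=np.stack([-a[red],z[red]],1).astype(np.float32)
if len(A)>10:
    vx,vz,x0,z0=cv2.fitLine(A,cv2.DIST_HUBER,0,.01,.01).ravel(); print('line angle',np.arctan(vz/vx).round(3),'at',x0,z0)
# lid plane: steel points
lid=(d>0)&(a>-.2)&(a<-.02)&(abs(b)<.1)&(np.hypot(a,z)<.2)&(i.min(2)>110)
print('lidpts',lid.sum(), 'z med',np.median(z[lid]+.068).round(4))
if lid.sum()>50:
    P=np.stack([-a[lid],z[lid]],1); vx,vz,_,_=cv2.fitLine(P.astype(np.float32),cv2.DIST_HUBER,0,.01,.01).ravel(); print('lid slope',np.arctan(vz/vx).round(3))
E
python3 ptr.py wrist w5; python3 -c "
from h import *
plan([.528,-.157,.28],187.5)"
```

```text
t: 12.4
eef_pos: [0.5391, -0.0232, 0.3259]
ee_rot: [0.661, 0.75, -0.002, -0.002]
contact_force: [-1.2, 0.3, -0.0]
grip_width: 0.0578
grip_force: 0.0
[(0.81, [278, 164, 110, 21])]
red 560 b 0.1474
0.04 50 1.022 0.039
0.06 54 0.924 0.027
0.08 59 0.877 0.014
0.1 55 0.848 0.011
0.12 96 0.859 0.025
0.14 104 0.827 0.033
line angle 0.726 at 0.06307967 0.07541902
lidpts 16318 z med 0.1029
lid slope -0.004
t 12.5 pos [ 0.5384 -0.0201  0.3268] yaw 97.33 F [-0.9  0.9  0.8] w 0.0581 gf 0.0
SPIN -90.17 SHIFT mm [  28.  -134.4   46.8]
```

View pics/w5.png

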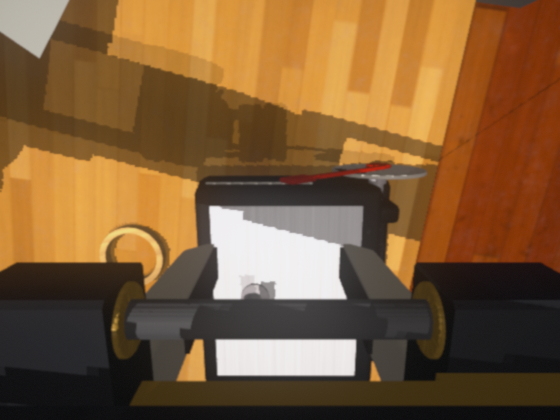

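```bash
cat > cmp.py <<'E'
from h import *
Y=np.radians(7.5); ex=np.array([np.cos(Y),np.sin(Y),0]); ey=np.array([-np.sin(Y),np.cos(Y),0]); H=np.array([.6668,-.1387,.068])
def P(r,th,b=.141,n=0): return H-ex*(r*np.cos(th)-n*np.sin(th))+ey*b+np.array([0,0,r*np.sin(th)+n*np.cos(th)])
def redpix(im,box):
    i=im.astype(int); m=(i[...,2]>i[...,1]*1.7+25)&(i[...,2]>i[...,0]*1.7+25); k=np.zeros_like(m); x,y,w,h=box; k[y:y+h,x:x+w]=1; v,u=np.nonzero(m&k); return u,v
E
python3 - <<'E'
from cmp import *
sc=cv2.imread("pics/scene0.png"); tp=cv2.imread("pics/top0.png"); w=cv2.imread("pics/w5.png")
for n,im,box in [("scene",sc,(262,182,30,25)),("top",tp,(230,170,60,50)),("wrist",w,(260,150,150,45))]:
    K,R,t=cam(n); print(n,'cam',(-R.T@t).round(3),'f',K[0,0].round(1))
    u,v=redpix(im,box)
    if n=="scene":
        for y in range(v.min(),v.max()+1): print(y,sorted(u[v==y]))
    else:
        for x in range(u.min(),u.max()+1,4 if n=="top" else 10):
            q=v[u==x]; print(x,q.min() if len(q) else '',q.max() if len(q) else '',end='; ')
        print(u.min(),u.max())
    for th in (.68,.73,.78,.83): print(th,[proj(n,P(r,th)).round(1).ravel().tolist() for r in (.05,.10,.12,.135,.15)],'edge',proj(n,P(.135,th,n=.009)).round(1),proj(n,P(.135,th,n=-.009)).round(1))
E
```

```text
scene cam [-0.716 -0.828  0.979] f 542.8
189 [np.int64(273), np.int64(274), np.int64(275)]
190 [np.int64(273), np.int64(274), np.int64(275), np.int64(276)]
191 [np.int64(273), np.int64(274), np.int64(275), np.int64(276)]
192 [np.int64(273), np.int64(274), np.int64(275), np.int64(276)]
193 [np.int64(273), np.int64(274), np.int64(275), np.int64(276), np.int64(277)]
194 [np.int64(274), np.int64(275), np.int64(276), np.int64(277), np.int64(278)]
195 [np.int64(279), np.int64(280)]
196 [np.int64(280)]
197 [np.int64(281)]
198 [np.int64(283)]
0.68 [[283.2, 202.5], [278.2, 199.3], [276.2, 198.0], [274.6, 197.0], [273.0, 196.0]] edge [[275.4 194.3]] [[273.8 199.8]]
0.73 [[283.4, 201.8], [278.6, 197.9], [276.7, 196.2], [275.2, 195.0], [273.7, 193.7]] edge [[276.  192.3]] [[274.4 197.7]]
0.78 [[283.6, 201.1], [279.1, 196.4], [277.2, 194.5], [275.8, 193.0], [274.4, 191.5]] edge [[276.7 190.4]] [[274.9 195.6]]
0.83 [[283.8, 200.4], [279.6, 195.0], [277.8, 192.8], [276.5, 191.0], [275.1, 189.3]] edge [[277.4 188.5]] [[275.6 193.6]]
top cam [0.086 0.22  1.586] f 547.0
245 190 190; 249 192 196; 253 1
[... 553 characters left out ...]
05.4]]
wrist cam [0.531 0.045 0.492] f 372.8
280 179 179; 290 177 183; 300 176 182; 310 176 180; 320 174 178; 330 173 177; 340 171 175; 350 170 173; 360 169 172; 370 164 170; 380 164 169; 390 165 166; 280 390
0.68 [[347.0, 175.7], [312.8, 180.6], [297.5, 182.8], [285.4, 184.5], [272.5, 186.4]] edge [[291.8 185.8]] [[279.2 183.3]]
0.73 [[348.8, 175.9], [316.5, 181.2], [301.9, 183.6], [290.3, 185.5], [277.9, 187.5]] edge [[297.2 186.8]] [[283.6 184.2]]
0.78 [[350.8, 176.2], [320.5, 181.8], [306.7, 184.4], [295.6, 186.4], [283.8, 188.6]] edge [[303.1 187.7]] [[288.3 185.2]]
0.83 [[352.8, 176.4], [324.7, 182.4], [311.8, 185.1], [301.3, 187.3], [290.2, 189.7]] edge [[309.4 188.6]] [[293.6 186.1]]
```

The pointer shows at (278–388,164–185), leaning about 0.73–0.8; the comparison with the lid's edge will settle it once the lid is up. Next is the handle: turn 90° and go over it.

```bash
python3 -m crank '[[[0,0,0,-8.5],[0,0,0,-8.5],[0,0,0,-8.5],[0,0,0,-8.5],[0,0,0,-8.5],[0,0,0,-8.5],[0,0,0,-8.5],[0,0,0,-8.5],[0,0,0,-8.5],[0,0,0,-8.5]]]' 0.62
python3 -m crank '[[[0.004,-0.02,0,-5.1],[0.008,-0.033,0.01,0],[0.008,-0.033,0.01,0],[0.008,-0.033,0.01,0],[0,-0.015,0.01,0],[0,0,0,0],[0,0,0,0]]]'
python3 look.py w6
python3 - <<'E'
from h import *
plan([.528,-.157,.20],187.5)
im=cv2.imread("pics/w6.png"); cv2.imwrite("pics/w6c.png",im)
E
```

```text
t: 13.5
eef_pos: [0.5384, -0.0182, 0.3283]
ee_rot: [-0.025, 1.0, 0.0, -0.001]
contact_force: [-0.2, 0.0, 0.5]
grip_width: 0.0579
grip_force: 0.0
t: 14.2
eef_pos: [0.527, -0.1548, 0.2886]
ee_rot: [-0.066, 0.998, 0.001, -0.0]
contact_force: [-0.4, 0.8, -0.2]
grip_width: 0.0576
grip_force: 0.0
0.95 [128, 0, 86, 47] ztop 0.0173 fit [ 0.3565 -0.2936  0.0387] ((0.35950708389282227, -0.29332447052001953), 0.042908161878585815)
0.67 [249, 0, 82, 62] ztop 0.0174 fit [ 0.3558 -0.1649  0.0385] ((0.3558346927165985, -0.16496120393276215), 0.04299869015812874)
lid_handle 0.59 [144, 118, 267, 179]
pointer_tip 0.83 [440, 238, 18, 24]
lid_index 0.78 [142, 119, 266, 179]
handle 877 ((0.5281075239181519, -0.15553009510040283), (0.01648068241775036, 0.03964722156524658), 7.394908428192139) 0.1528509484094621
t 14.45 pos [ 0.5275 -0.1552  0.2898] yaw -172.38 F [-0.3  0.7 -0.6] w 0.0575 gf 0.0
SPIN 0.12 SHIFT mm [-0.1 -1.9 89.8]
```

View pics/w6.png

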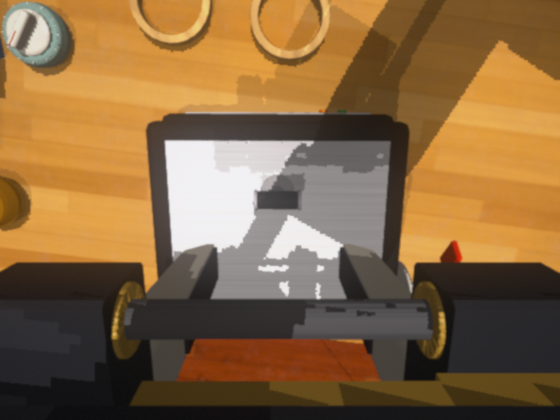

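The handle bar at (278,199) lies midway between the fingers, and the paddle shows at (452,252). I'm descending to take the bar by its ends.

```bash
python3 -m crank '[[[0,0,0.02,0],[0,0,0.03,0],[0,0,0.03,0],[0,0,0.03,0],[0,0,0.025,0],[0,0,0.015,0],[0,0,0.01,0],[0,0,0.003,0],[0,0,0,0],[0,0,0,0]]]' 0.62
python3 -m crank '[[[0,0,0,0],[0,0,0,0],[0,0,0,0],[0,0,0,0]]]' 0
python3 - <<'E'
from h import *
plan([.528,-.157,.127],187.5)
E
```

```text
t: 15.45
eef_pos: [0.528, -0.1565, 0.1275]
ee_rot: [-0.066, 0.998, -0.0, 0.001]
contact_force: [0.2, -0.6, 0.3]
grip_width: 0.0574
grip_force: 0.0
t: 15.85
eef_pos: [0.5272, -0.1554, 0.1265]
ee_rot: [-0.066, 0.998, 0.001, 0.0]
contact_force: [0.2, 5.2, 3.9]
grip_width: 0.0399
grip_force: 30.0
t 15.85 pos [ 0.5272 -0.1554  0.1265] yaw -172.46 F [0.2 5.2 3.9] w 0.0399 gf 30.0
SPIN 0.04 SHIFT mm [-0.6 -1.7 -0.5]
```

```bash
python3 -m crank '[[[-0.0053,0,-0.0089,0],[-0.0058,0,-0.0086,0],[-0.0064,0,-0.0082,0],[-0.0070,0,-0.0077,0],[-0.0074,0,-0.0073,0],[-0.0079,0,-0.0068,0],[-0.0083,0,-0.0062,0],[-0.0086,0,-0.0057,0],[-0.0090,0,-0.0051,0],[-0.0094,0,-0.0045,0]]]'
python3 -m crank '[[[0,0,0,0],[0,0,0,0],[0,0,0,0]]]'
cat > lid.py <<'E'
from cmp import *
import sys
tag=sys.argv[1]
s=arm.sense(); print('t',s["t"],s["eef_pos"].round(4),'F',s["contact_force"].round(1),'w',s["grip_width"].round(4))
g=s["eef_pos"]+[0,0,.019]-H; print('theta from TCP',(np.arctan2(g[2],-g@ex)-.5028).round(3),'r',np.hypot(g[2],g@ex).round(4))
for n in ["top","scene","wrist"]:
    im,d=arm.get_image(n); cv2.imwrite(f"pics/{tag}{n}.png",im); np.save(f"pics/{tag}{n}.npy",d)
    W=cloud(n,d)-H; a=W@ex; b=W@ey; z=W[...,2]; i=im.astype(int); ok=(d>0)&(np.hypot(a,z)<.23)&(a<.02)
    lid=ok&(b>-.12)&(b<.10)&(z>.02)&(a>-.2)&(i.min(2)>90)&(np.hypot(a,z)>.05)
    # plane fit with RANSAC-ish: lines in (-a,z)
    if lid.sum()>50:
        P=np.stack([-a[lid],z[lid]],1); best=None
        for th in np.arange(.4,1.0,.005):
            off=P@[-np.sin(th),np.cos(th)]; c=(abs(off-.035)<.004).sum()
            if best is None or c>best[0]: best=(c,th)
        m=abs(P@[-np.sin(best[1]),np.cos(best[1])]-.035)<.008; vx,vz,x0,z0=cv2.fitLine(P[m].astype(np.float32),cv2.DIST_HUBER,0,.01,.01).ravel()
        t=np.arctan(vz/vx); print(n,'lid pts',m.sum(),'slope',t.round(3),'offset from hinge',(z0*np.cos(t)-x0*np.sin(t)).round(4))
    for l in ["pointer_tip","lid_index"]:
        print('  ',l,[(round(r["conf"],2),[round(float(v),1) for v in r["rect"]]) for r in arm.find_in(l,n)[:2]])
    for th in (.65,.75): print('   proj tip',th,proj(n,P_(.135,th,.146)).round(1).ravel() if 0 else proj(n,H-ex*.135*np.cos(th)+ey*.141+np.array([0,0,.135*np.sin(th)])).round(1).ravel(),'index',proj(n,H-ex*.135*np.cos(th)+ey*.125+np.array([0,0,.135*np.sin(th)])).round(1).ravel())
E
python3 lid.py L1; python3 - <<'E'
import cv2,numpy as np
a=cv2.imread("pics/L1scene.png")[165:245,240:345]; b=cv2.imread("pics/L1top.png")[160:230,225:325]
o=np.hstack([cv2.resize(a,(400,305),interpolation=cv2.INTER_CUBIC),cv2.resize(b,(400,305),interpolation=cv2.INTER_CUBIC)]); w=cv2.imread("pics/L1wrist.png")[130:420,160:560]; w=cv2.resize(w,(400,290)); o=np.vstack([o,np.hstack([w,w*0])]); cv2.imwrite("pics/L1m.png",o)
E
```

```text
t: 16.85
eef_pos: [0.6011, -0.1459, 0.195]
ee_rot: [-0.066, 0.998, 0.0, -0.001]
contact_force: [-5.9, 2.5, -6.2]
grip_width: 0.0395
grip_force: 30.0
t: 17.15
eef_pos: [0.6012, -0.1459, 0.195]
ee_rot: [-0.066, 0.998, 0.0, -0.001]
contact_force: [-5.2, 5.2, -5.9]
grip_width: 0.0396
grip_force: 30.0Traceback (most recent call last):
  File "lid.py", line 4, in <module>
    s=arm.sense(); print('t',s["t"],s["eef_pos"].round(4),'F',s["contact_force"].round(1),'w',s["grip_width"].round(4))
                                                                                              ^^^^^^^^^^^^^^^^^^^^^
AttributeError: 'float' object has no attribute 'round'
[ WARN:0@0.017] global loadsave.cpp:275 findDecoder imread_('pics/L1scene.png'): can't open/read file: check file path/integrity
Traceback (most recent call last):
TypeError: 'NoneType' object is not subscriptable
```

```bash
sed -i 's/s\["grip_width"\].round(4)/s["grip_width"]/' lid.py
cat > mont.py <<'E'
import cv2,numpy as np,sys
t=sys.argv[1]
a=cv2.imread(f"pics/{t}scene.png")[165:245,240:345]; b=cv2.imread(f"pics/{t}top.png")[160:230,225:325]; w=cv2.imread(f"pics/{t}wrist.png")[130:420,160:560]
r=lambda x:cv2.resize(x,(400,300),interpolation=cv2.INTER_CUBIC)
cv2.imwrite(f"pics/{t}m.png",np.vstack([np.hstack([r(a),r(b)]),np.hstack([r(w),r(w)*0])]))
E
python3 lid.py L1; python3 mont.py L1
```

```text
t 17.15 [ 0.6012 -0.1459  0.195 ] F [-5.2  5.2 -5.9] w 0.03963155845169559
theta from TCP 0.643 r 0.1603
top lid pts 718 slope 0.613 offset from hinge 0.0364
   pointer_tip [(0.66, [245.0, 191.6, 21.1, 15.0]), (0.16, [117.7, 239.6, 38.4, 33.8])]
   lid_index [(0.74, [251.9, 141.7, 85.2, 73.2])]
   proj tip 0.65 [269.7 209.4] index [274.2 206.1]
   proj tip 0.75 [267.7 205.9] index [272.2 202.5]
   pointer_tip []
   lid_index [(0.72, [269.9, 181.3, 93.2, 38.2])]
   proj tip 0.65 [274.2 198.3] index [278.8 199.3]
   proj tip 0.75 [275.4 194.2] index [280.  195.3]
wrist lid pts 57987 slope 0.612 offset from hinge 0.0359
   pointer_tip [(0.74, [474.7, 162.2, 85.3, 98.8])]
   lid_index [(0.76, [0.0, 47.7, 560.0, 252.1])]
   proj tip 0.65 [526.8 162.7] index [498.4 162.7]
   proj tip 0.75 [536.5 180.9] index [507.  180.9]
```

View pics/L1m.png

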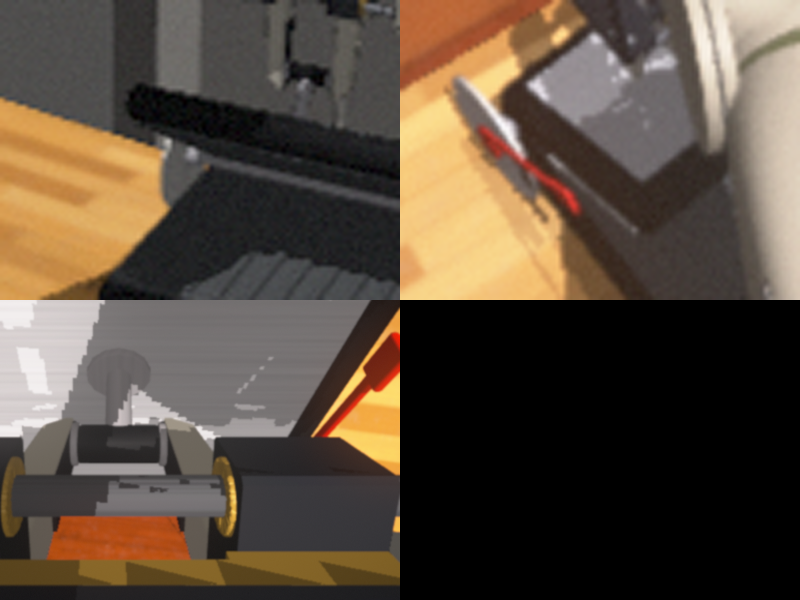

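The top-right panel shows the red pointer at (480–575,130–210) and the lid's white line at (550–635,155–230), close to parallel with the lid lower. The wrist panel shows the bar centred in the pads and the paddle at (385,360). I'm measuring the pointer in the same depth frame as the lid.

```bash
cat > pt2.py <<'E'
from cmp import *
import sys
tag=sys.argv[1]
for n in ["wrist","top"]:
    im=cv2.imread(f"pics/{tag}{n}.png"); d=np.load(f"pics/{tag}{n}.npy"); W=cloud(n,d)-H; a=W@ex; b=W@ey; z=W[...,2]; i=im.astype(int)
    red=(i[...,2]>i[...,1]*1.8+25)&(i[...,2]>i[...,0]*1.8+25)&(d>0)&(b>.12)&(b<.17)&(a<.03)&(a>-.16)&(z>-.01)&(z<.16)
    v,u=np.nonzero(red); print(n,red.sum(),'b',np.percentile(b[red],[5,50,95]).round(4),'u',u.min(),u.max())
    r=np.hypot(a,z)
    for lo in np.arange(.04,.15,.01):
        m=red&(r>=lo)&(r<lo+.01)
        if m.sum()>2:
            off=None; print('  r',round(lo+.005,3),m.sum(),'-a',np.median(-a[m]).round(4),'z',np.median(z[m]).round(4),'th',np.median(np.arctan2(z,-a)[m]).round(3),'b',b[m].min().round(3),b[m].max().round(3))
    for lo,hi in [(.05,.115),(.04,.16),(.12,.16)]:
        m=red&(r>lo)&(r<hi)
        if m.sum()>5:
            A=np.stack([-a[m],z[m]],1).astype(np.float32); vx,vz,x0,z0=cv2.fitLine(A,cv2.DIST_HUBER,0,.01,.01).ravel(); t=np.arctan(vz/vx); print('  fit',lo,hi,'slope',t.round(3),'offset',(z0*np.cos(t)-x0*np.sin(t)).round(4))
    h=(d>0)&(i.max(2)<90)&(abs(b)<.018)&(z>.11)&(z<.18)&(a>-.12)&(a<-.03)
    if n=="wrist" and h.sum(): print('bar top',h.sum(),np.median(-a[h]).round(4),np.percentile(z[h],[50,90,97]).round(4))
E
python3 pt2.py L1
```

```text
wrist 2001 b [0.1416 0.1425 0.1447] u 476 559
  r 0.055 22 -a 0.0351 z 0.0453 th 0.909 b 0.142 0.143
  r 0.065 92 -a 0.0401 z 0.0519 th 0.912 b 0.142 0.146
  r 0.075 94 -a 0.0479 z 0.0582 th 0.888 b 0.142 0.146
  r 0.085 111 -a 0.0556 z 0.0646 th 0.867 b 0.142 0.146
  r 0.095 125 -a 0.0633 z 0.0711 th 0.85 b 0.142 0.146
  r 0.105 138 -a 0.0711 z 0.0775 th 0.833 b 0.142 0.146
  r 0.115 141 -a 0.0783 z 0.0836 th 0.822 b 0.142 0.146
  r 0.125 396 -a 0.0858 z 0.0913 th 0.816 b 0.141 0.146
  r 0.135 468 -a 0.0931 z 0.0978 th 0.81 b 0.141 0.146
  r 0.145 414 -a 0.1025 z 0.1019 th 0.78 b 0.141 0.146
  fit 0.05 0.115 slope 0.705 offset 0.0131
  fit 0.04 0.16 slope 0.689 offset 0.0148
  fit 0.12 0.16 slope 0.406 offset 0.0517
bar top 3048 0.0718 [0.149  0.1506 0.151 ]
top 62 b [0.1438 0.1467 0.1484] u 245 269
  r 0.055 3 -a 0.0274 z 0.0438 th 0.992 b 0.146 0.148
  r 0.065 3 -a 0.0423 z 0.0533 th 0.921 b 0.145 0.148
  r 0.105 4 -a 0.0686 z 0.0778 th 0.851 b 0.144 0.147
  r 0.125 3 -a 0.0824 z 0.0919 th 0.84 b 0.148 0.148
  r 0.135 5 -a 0.0893 z 0.1013 th 0.857 b 0.143 0.149
  r 0.145 14 -a 0.1028 z 0.1051 th 0.792 b 0.143 0.149
  fit 0.05 0.115 slope 0.719 offset 0.014
  fit 0.04 0.16 slope 0.735 offset 0.0128
  fit 0.12 0.16 slope 0.26 offset 0.0749
```

```bash
cat > wl.py <<'E'
from cmp import *
import sys
tag=sys.argv[1]; n="top"
im=cv2.imread(f"pics/{tag}{n}.png"); d=np.load(f"pics/{tag}{n}.npy"); W=cloud(n,d)-H; a=W@ex; b=W@ey; z=W[...,2]; i=im.astype(int)
s=(d>0)&(b>.112)&(b<.14)&(a<.0)&(a>-.17)&(z>.005)&(z<.16)&(i.min(2)>95)&(i.max(2)-i.min(2)<45)
v,u=np.nonzero(s)
for U,V in sorted(zip(u,v)): print(U,V,im[V,U],'-a %.4f b %.4f z %.4f'%(-a[V,U],b[V,U],z[V,U]),end=' | ')
A=np.stack([-a[s],z[s]],1).astype(np.float32); vx,vz,x0,z0=cv2.fitLine(A,cv2.DIST_HUBER,0,.01,.01).ravel(); t=np.arctan(vz/vx); print('\nline slope',t,'offset',z0*np.cos(t)-x0*np.sin(t),'mid',A.mean(0))
# image line directions: fit red rod and white line in pixels, and model slopes
def pl(u,v): vx,vy,x,y=cv2.fitLine(np.stack([u,v],1).astype(np.float32),cv2.DIST_HUBER,0,.01,.01).ravel(); return vy/vx
ru,rv=redpix(im,(243,185,30,30)); print('pix slope white',pl(u,v),'red',pl(ru,rv),'red end',ru.max(),rv[ru==ru.max()],'white end',u.max(),v[u==u.max()])
for th in (.6,.65,.7,.75,.8):
    q=lambda bb,r,nn:proj(n,P(r,th,bb,nn))[0]
    w1,w2=q(.126,.06,.01),q(.126,.15,.01); r1,r2=q(.143,.06,.01),q(.143,.15,.01); print(th,'white',((w2-w1)[1]/(w2-w1)[0]).round(3),'red',((r2-r1)[1]/(r2-r1)[0]).round(3),r2.round(1))
E
python3 wl.py L1
```

```text
248 186 [229 232 238] -a 0.0027 b 0.1395 z 0.0505 | 249 187 [233 234 238] -a 0.0058 b 0.1385 z 0.0471 | 250 188 [236 234 238] -a 0.0128 b 0.1396 z 0.0548 | 251 189 [241 238 242] -a 0.0009 b 0.1300 z 0.0086 | 251 190 [241 241 243] -a 0.0165 b 0.1394 z 0.0460 | 252 188 [185 178 188] -a 0.0007 b 0.1260 z 0.0101 | 252 189 [223 219 226] -a 0.0026 b 0.1276 z 0.0083 | 252 190 [232 230 235] -a 0.0047 b 0.1293 z 0.0071 | 252 191 [239 238 242] -a 0.0172 b 0.1370 z 0.0358 | 253 188 [116 114 126] -a 0.0067 b 0.1262 z 0.0221 | 253 191 [198 197 205] -a 0.0097 b 0.1293 z 0.0087 | 253 192 [206 207 217] -a 0.0237 b 0.1379 z 0.0424 | 253 193 [224 226 233] -a 0.0258 b 0.1396 z 0.0413 | 254 194 [217 221 230] -a 0.0307 b 0.1395 z 0.0430 | 255 195 [151 155 178] -a 0.0350 b 0.1392 z 0.0431 | 262 196 [106 109 119] -a 0.0541 b 0.1279 z 0.0558 | 263 197 [122 124 134] -a 0.0593 b 0.1281 z 0.0588 | 264 198 [127 131 141] -a 0.0666 b 0.1298 z 0.0687 | 265 198 [107 109 120] -a 0.0684 b 0.1276 z 0.0687 | 283 213 [ 99 101 111] -a 0.1497 b 0.1271 z 0.1214 | 
line slope 0.6236042 offset 0.015338169 mid [0.02968653 0.04212081]
pix slope white 0.73831904 red 0.70573735 red end 269 [207 208 209] white end 283 [213]
0.6 white 0.826 red 0.847 [271.4 211.3]
0.65 white 0.782 red 0.804 [270.3 209.3]
0.7 white 0.733 red 0.757 [269.1 207.3]
0.75 white 0.68 red 0.704 [267.9 205.2]
0.8 white 0.619 red 0.645 [266.6 203.1]
```

```bash
cat > rod.py <<'E'
from cmp import *
import sys
for f,n in [x.split(':') for x in sys.argv[1:]]:
    im=cv2.imread(f"pics/{f}.png"); d=np.load(f"pics/{f}.npy")
    W=cloud(n,d)-H; a=W@ex; b=W@ey; z=W[...,2]; i=im.astype(int)
    red=(i[...,2]>i[...,1]*1.8+25)&(i[...,2]>i[...,0]*1.8+25)&(d>0)&(b>.12)&(b<.17)&(a<.03)&(a>-.16)&(z>-.01)&(z<.16)
    x,y=-a[red],z[red]
    for th in (.66,.71,.76):
        s=x*np.cos(th)+y*np.sin(th); m=(s>.05)&(s<.112)
        vx,vz,x0,z0=cv2.fitLine(np.stack([x[m],y[m]],1).astype(np.float32),cv2.DIST_HUBER,0,.01,.01).ravel(); t=np.arctan(vz/vx)
    nn=-x*np.sin(t)+y*np.cos(t); s=x*np.cos(t)+y*np.sin(t); p=s>.121
    print(f,'rod',m.sum(),t.round(3),'n rod',np.percentile(nn[m],[5,50,95]).round(4),'paddle n',np.percentile(nn[p],[2,25,50,75,98]).round(4),'s max',np.percentile(s,98).round(4),'s where wide',s[nn>np.percentile(nn[m],99)+.002].min().round(4) if (nn>np.percentile(nn[m],99)+.002).any() else '')
E
python3 rod.py w5:wrist L1wrist:wrist L1top:top top0:top
```

```text
Traceback (most recent call last):
  File "rod.py", line 10, in <module>
    vx,vz,x0,z0=cv2.fitLine(np.stack([x[m],y[m]],1).astype(np.float32),cv2.DIST_HUBER,0,.01,.01).ravel(); t=np.arctan(vz/vx)
                ~~~~~~~~~~~^^^^^^^^^^^^^^^^^^^^^^^^^^^^^^^^^^^^^^^^^^^^^^^^^^^^^^^^^^^^^^^^^^^^^
cv2.error: OpenCV(4.12.0) /io/opencv/modules/imgproc/src/linefit.cpp:50: error: (-215:Assertion failed) count > 0 in function 'fitLine2D_wods'
```

```bash
python3 rod.py L1wrist:wrist L1top:top top0:top
```

```text
L1wrist rod 616 0.71 n rod [0.0097 0.013  0.015 ] paddle n [0.0037 0.0078 0.0123 0.0169 0.02  ] s max 0.1478 s where wide 0.1192
L1top rod 14 0.73 n rod [0.0095 0.0129 0.0147] paddle n [-0.0001  0.009   0.0136  0.0167  0.0197] s max 0.1515 s where wide 0.1279
top0 rod 10 0.689 n rod [0.0143 0.0172 0.0194] paddle n [0.0112 0.0188 0.02   0.0223 0.0262] s max 0.1505 s where wide 0.1337
```

The rod and paddle agree: the pointer stands at about 0.71 rad, and the lid stands at 0.61 measured by the same cameras. I'm raising it a further 0.10 rad.

```bash
python3 -m crank '[[[-0.0034,0,-0.0018,0],[-0.0036,0,-0.0017,0],[-0.0038,0,-0.0015,0],[-0.0040,0,-0.0014,0],[0,0,0,0],[0,0,0,0],[0,0,0,0]]]'
python3 lid.py L2; python3 rod.py L2wrist:wrist L2top:top; python3 wl.py L2 | tail -1 ; python3 mont.py L2
```

```text
t: 18.3
eef_pos: [0.6154, -0.144, 0.2009]
ee_rot: [-0.066, 0.998, 0.0, -0.001]
contact_force: [-6.2, 4.3, -7.2]
grip_width: 0.0399
grip_force: 30.0
t 18.3 [ 0.6154 -0.144   0.2009] F [-6.2  4.3 -7.2] w 0.039871539353781967
theta from TCP 0.74 r 0.1605
top lid pts 626 slope 0.708 offset from hinge 0.0359
   pointer_tip [(0.69, [167.3, 269.3, 64.6, 61.5]), (0.6, [244.8, 191.1, 24.9, 19.3])]
   lid_index [(0.7, [250.8, 138.4, 80.4, 71.2])]
   proj tip 0.65 [269.7 209.4] index [274.2 206.1]
   proj tip 0.75 [267.7 205.9] index [272.2 202.5]
   pointer_tip []
   lid_index [(0.67, [275.2, 179.5, 90.8, 39.3])]
   proj tip 0.65 [274.2 198.3] index [278.8 199.3]
   proj tip 0.75 [275.4 194.2] index [280.  195.3]
wrist lid pts 58538 slope 0.705 offset from hinge 0.036
   pointer_tip [(0.8, [474.6, 145.4, 84.7, 109.0])]
   lid_index [(0.74, [0.0, 38.5, 560.0, 257.2])]
   proj tip 0.65 [524.  136.4] index [496.  136.4]
   proj tip 0.75 [533.6 153.4] index [504.4 153.4]
L2wrist rod 328 0.706 n rod [0.0139 0.0148 0.0325] paddle n [0.0145 0.0167 0.0187 0.0199 0.0328] s max 0.1476 s where wide 
L2top rod 13 0.682 n rod [0.0148 0.0166 0.0201] paddle n [0.0075 0.015  0.0189 0.0229 0.0247] s max 0.1515 s where wide 0.1249
0.8 white 0.619 red 0.645 [266.6 203.1]
```

View pics/L2m.png

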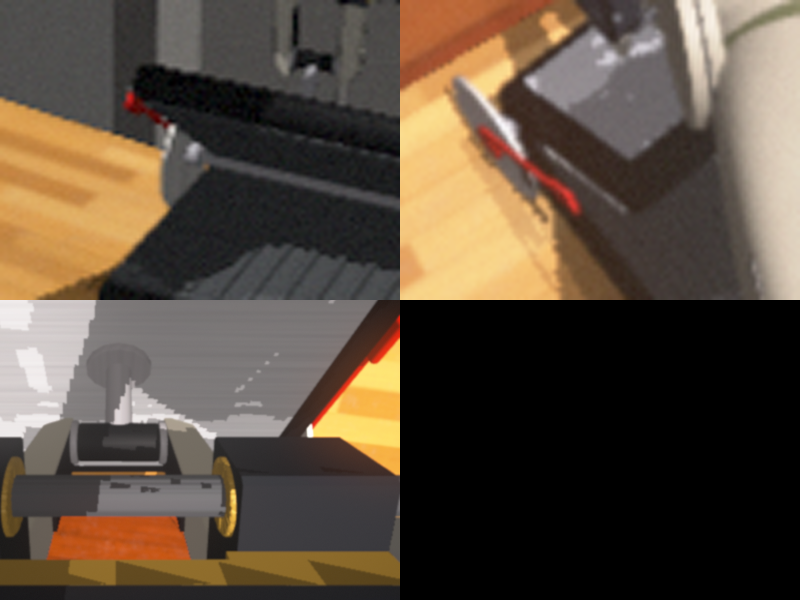

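```bash
python3 - <<'E'
from cmp import *
sc=cv2.imread("pics/scene0.png"); u,v=redpix(sc,(262,182,30,13)); m=u<279; print('scene paddle',u[m].mean(),v[m].mean())
tp=cv2.imread("pics/L1top.png"); u,v=redpix(tp,(262,198,12,14)); print('top paddle',u.mean(),v.mean(),u.max(),v.max())
for th in (.65,.68,.71,.74,.77): print(th,'scene',proj("scene",P(.135,th,.143,.0135)).round(1),'top',proj("top",P(.135,th,.143,.0135)).round(1))
# calibration check: handle bar centre as known in the world when shut
print('bar model',proj("scene",[[.5275,-.1555,.145]]).round(1),proj("top",[[.5275,-.1555,.154]]).round(1))
for n,zlo in (("scene",.14),("top",.14)):
    d=np.load(f"pics/{n}0.npy"); im=cv2.imread(f"pics/{n}0.png"); W=cloud(n,d)
    k=(d>0)&(W[...,2]>.137)&(W[...,2]<.16)&(abs(W[...,0]-.5275)<.03)&(abs(W[...,1]+.156)<.035)&(im.max(2)<90); q=np.argwhere(k); print(n,'bar seen',q.mean(0)[::-1].round(1))
E
```

```text
scene paddle 274.84 191.76
top paddle 265.6363636363636 204.9090909090909 269 209
0.65 scene [[274.8 194. ]] top [[267.2 206.4]]
0.68 scene [[275.2 192.8]] top [[266.6 205.2]]
0.71 scene [[275.6 191.6]] top [[265.9 204.1]]
0.74 scene [[276.  190.5]] top [[265.2 203. ]]
0.77 scene [[276.4 189.3]] top [[264.5 201.8]]
bar model [[311.3 214.1]] [[315.8 188.5]]
scene bar seen [310.7 214. ]
top bar seen [nan nan]<stdin>:9: RuntimeWarning: Mean of empty slice.
  ret = um.true_divide(
```

The paddle fits 0.69–0.71 rad in three views and the lid stands at 0.707. A last steadiness check, then I hand the job in.

```bash
python3 -m crank '[[[0,0,0,0],[0,0,0,0],[0,0,0,0],[0,0,0,0],[0,0,0,0]]]'; python3 lid.py L3 | grep -E "theta|slope"; python3 -c "
from rig import arm
print(arm.close_job())"
```

```text
t: 19.25
eef_pos: [0.6153, -0.144, 0.2008]
ee_rot: [-0.066, 0.998, 0.001, -0.001]
contact_force: [-6.1, 3.3, -6.8]
grip_width: 0.0396
grip_force: 30.0
theta from TCP 0.74 r 0.1604
top lid pts 630 slope 0.708 offset from hinge 0.0361
wrist lid pts 58527 slope 0.707 offset from hinge 0.0358
the job is handed in; nothing more can be done
None
```

The job is handed in: the trivet lies flat on the blue mat, and the arm is holding the lid steady at about 0.71 rad, matching the pointer, which the cameras put at 0.69–0.71 rad.

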